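# Swap the open tray on the repair bench

### The job

Only one of the three slide-out trays may be out at a time: first push the empty tray, left partly out, fully home, then hook a fingertip behind the lip of the tray that holds the circuit board and draw it out to its stop. Do it with the fingertips alone, gripping and lifting nothing and not pressing on the board; the board and the standing capacitors stay in their trays, the capacitors upright, and leave the third tray and everything else on the bench alone.

Things in the scene. Friction and masses are not known exactly. Their poses are not given: they have to be found in the camera images.
- board_lip (a point): middle of the top edge of the board's tray's lip, on its inner face. Moves with the tray: x along the rail into the unit (closing), -x draws out; y along the lip, z up. The lip is an upright steel plate at the tray's front end, 80 mm wide, 8 mm thick, its top 50 mm above the table, 30 mm above the tray floor. Behind it the floor is bare for about 45 mm, then comes the board.
- empty_lip (a point): middle of the top edge of the empty tray's lip, on its inner face. Moves with the tray: x along the rail into the unit (closing), -x draws out; y along the lip, z up. Same lip: its outer face lies 8 mm from this point in -x. Tray 90 mm wide, nothing in it; partly out at the start.
- parts_lip (a point): middle of the top edge of the third (parts) tray's lip, on its inner face. Moves with the tray: x along the rail into the unit (closing), -x draws out; y along the lip, z up. Same lip; not to be operated.
- board_tray (a joint): how far the board's tray is out, in m: 0 fully home, 0.12 out at its stop. Slides with a steady friction of about 2.5 N plus slight damping, stays where it is left; no spring, no catch. In the rules board_tray_c4 and board_tray_c5 are the outer and inner half of its lip (empty_tray_c4, _c5 likewise).
- empty_tray (a joint): the same for the empty tray, which starts 0.05 to 0.09 out.
- parts_tray (a joint): the same for the tray with the two capacitors; it starts home and stays home.
- board_unit: fixed slide unit of the tray with the circuit board: seen from above a grey base plate 150 x 110 mm with an aluminium rail along each long side, up to 37 mm high; origin mid-underside (3 mm above the table), x away from the lip. Three like units stand parallel on a blue mat, 150 mm apart, in any order, told apart by what lies in the trays.
- empty_unit: the same, unit of the empty tray
- parts_unit: the same, unit of the tray with two standing capacitors and no board
- board: green circuit board 66 x 66 x 4 mm with black chips (7 mm high over all), lying loose in its tray; origin in the middle of its underside, z up
- cap_a: dark cylindrical capacitor 22 mm across, 32 mm tall, standing loose in the board's tray beyond the board; origin at the middle of its foot, z along its axis (up)
- cap_b: the same kind of capacitor, standing in the parts tray
- cap_c: the same kind of capacitor, standing in the parts tray
- flux: amber bottle 28 mm across, 55 mm tall, on the mat in front of the units between two trays' paths (about 16 mm from either path); origin at the middle of its foot
- driver: orange-handled screwdriver 130 mm long lying between two units; origin under its middle
- spool: metal solder spool 54 mm across, 40 mm tall, left of the mat; origin at the middle of its foot
- phone: black phone 145 x 72 x 9 mm lying right of the mat; origin under its middle
- tin: brass bowl 68 mm across, 30 mm tall, right of the mat; origin at the middle of its foot

How it is judged (in metres and radians):
On the way, in this order (a step that is already met when the one before it is completed fails the run):
1. the empty tray is pushed home while the board's tray is still in (value of joint empty_tray below 0.006 m and value of joint board_tray below 0.015 m), for 0.2 s.
2. the board's tray is being drawn by a finger behind its lip (value of joint board_tray above 0.02 m and contact force between the fingers and board_tray_c5 above 0.3 N), for 0.1 s.
3. the board's tray is out at its stop (value of joint board_tray above 0.112 m), for 0.2 s.
At the end, for the whole second after the job is handed in: The board's tray is out to within 8 mm of its stop (120 mm), the empty tray and the parts tray are home within 6 mm, the board lies flat and still in its tray, and the three capacitors stand upright (within 0.2 rad) on their tray floors (value of joint board_tray above 0.112 m and value of joint each of empty_tray, parts_tray below 0.006 m and height (world z) of each of board, cap_a, cap_b, cap_c below 0.026 m and x of board in the frame of board_lip between 0.05 and 0.115 m and linear speed of board below 0.02 m/s and angle between each of cap_a, cap_b, cap_c's own z axis and vertical below 0.2 rad); the robot touches nothing.
It fails at once if the board's tray and the empty tray both out at once (value of joint each of board_tray, empty_tray above 0.015 m).
It fails at once if the third tray drawn out (value of joint parts_tray above 0.01 m).
It fails at once if a lip gripped between the fingers (pressed on both faces at once) ((contact force between the fingers and board_tray_c4 above 2 N and contact force between the fingers and board_tray_c5 above 2 N) or (contact force between the fingers and empty_tray_c4 above 2 N and contact force between the fingers and empty_tray_c5 above 2 N)).
It fails at once if the board or a capacitor lifted, a capacitor knocked over, or the board pressed by the fingers (over 3 N) (height (world z) of any of board, cap_a, cap_b, cap_c above 0.03 m or contact force between the fingers and board above 3 N or angle between any of cap_a, cap_b, cap_c's own z axis and vertical above 0.5 rad).
It fails at once if a bystander lifted or shifted by more than 30 mm (distance of any of flux, driver, spool, phone, tin, cap_b, cap_c from where it was at the start of the episode above 0.03 m).
It also fails if it takes over 51 s, if anything falls off the work surface, if the arm or the gripper's body presses on something with over 40 N, if the wrist force passes 120 N, or if a joint passes its speed limit or range.

### The arm

A 6-joint arm with a two-finger parallel gripper is mounted at the origin on the work surface. World frame = base frame: x ahead of the robot, y to its left, z up, the work surface at z = 0. Lengths are in mm, angles in rad, forces in N, time in s.
With the tool pointing down it reaches from about 375 to 900 mm from the base axis. Payload 3.1 kg.
Tool frame: the origin (TCP) lies on the centre line of the jaws, within the pads' length; the fingertips stand 8 mm ahead of it and the grasp point (between the pads) lies 11 mm behind it; z points along the fingers, y is the line along which they close (so a half turn about z gives the same grasp; the last joint's range is limited). The gripper opens to 87 mm and grips with 3 to 60 N. Pads are 19 mm wide; open, the fingers measure 117 mm over their backs; the gripper's body (75 mm by 190 mm) begins 51 mm behind the grasp point.
Start: joints at [1.149, 0.527, 1.433, -0, 1.181, -0.178], TCP at [150.223, 606.655, 230.548] pointing down, gripper open.
Joint ranges: [-3.08, 3.08], [-0.75, 2.2], [0.22, 2.44], [-1.43, 4.57], [0, 2.65], [-2.85, 2.85]. Speed limits (rad/s): [2.79, 2.79, 3.14, 3.14, 3.14, 3.14].

### API

Orientations are given as a unit quaternion [x, y, z, w].
In Python, from plant import sensors, optics, r gives the robot as it stands.
- The arm moves only by the tool arm_command, never from a script. Its argument "series" is a list of rows, each an object of numbers: "claw": the finger opening in m, from 0 to 0.087; "x", "y", "z": the shift along the world's x, y, z in m; "ax", "ay", "az": the turn, a rotation vector about the world's x, y, z in rad. In form: [{"claw": .., "x": .., "y": .., "z": .., "ax": .., "ay": .., "az": ..}, ...]. A call has 1 to 10 rows; each row is the pose to reach, as a shift and turn from the pose commanded when the call began; what a row does not reach only later rows make up. A row lasts 1/8 s, in which the tool goes at most 62.5 mm and 10.7 degrees, less where a joint would pass 70% of its speed; a pose out of reach is approached as far as the arm can. A call with a gripper value outside its range is refused whole. The fingers move at their own pace and stop on an object; the grip force is fixed at half the most. Time passes only in rows, so rows that repeat a pose let the fingers close. It gives the time, the measured TCP pose, the force, the opening and the grip force at its end, in the units of the state.
- sensors.observe(): the state, without advancing time (a new reading comes with each control period).
- optics.snapshot(name): name is "side" or "top" or "wrist"; returns the picture (420x560x3 uint8, red, green, blue); there is no depth.
- optics.calibration(name): a dict with "vertical_fov" (degrees; the focal length in pixels is half the picture's height over the tangent of half this angle, whatever the lens; pixels are square), "cx", "cy" (the principal point, pixels), "extrinsics" (4x4, takes a point from camera to world coordinates). Camera axes: x right, y down, z forward; pixel columns grow to the right and rows downward; lengths in mm; the calibration is good to about 2 mm. A picture is of the moment at which its call begins: read the wrist's pose just before it. calibration takes no time and is no camera call; for the wrist camera it gives the pose at the moment of the call.
- r.job_done(): hands the job in; it is judged then, once.
The state is a dict: "t": time; "joint_positions": joint angles; "qd": joint speeds; "joint_efforts": joint torques, N m; "eef_pos": TCP position; "tcp_rot": TCP orientation; "force": force on the tool from outside, world axes, zero at the start; "torque": the same for the moment, N m; "opening": opening from 0.0 (shut) to 1.0 (fully open); "gripper_force": force on a finger pad.
Only numpy, scipy, OpenCV 4.12 (cv2) and the standard library are available. Lean on these libraries where they do the work, as an engineer would, in place of code of your own. Each camera call takes 0.05 s, during which the arm holds its last target. There are 200 camera calls.

## Working session

There is one attempt and no reset: what is moved stays moved. The work goes in short steps, Python scripts to look and compute and a tool call to move; the robot and the scene stay as the last step left them, time stands still between calls to the robot, and variables do not carry over. Pictures are saved under pics/ and viewed, at most 10 in all, crops included, and the job is handed in when it is done.

Besides the shell and the picture viewer there is one more tool, called after "Call:" by a JSON object that holds its "api" and its "payload", one argument or row to a line. arm_command: Moves the arm, as the interface text tells. Its arguments: {"type":"object","properties":{"series":{"type":"array","items":{"type":"object","properties":{"claw":{"type":"number"},"x":{"type":"number"},"y":{"type":"number"},"z":{"type":"number"},"ax":{"type":"number"},"ay":{"type":"number"},"az":{"type":"number"}}}}},"required":["series"]}

```bash
mkdir -p pics; python3 - <<'E'
from plant import sensors, optics, r
import cv2
s=sensors.observe();print(s)
for n in("top","side"):
    im=optics.snapshot(n);cv2.imwrite(f"pics/{n}1.png",im[:,:,::-1]);c=optics.calibration(n);print(n,c)
E
```

```text
{'t': 0.0, 'joint_positions': array([ 1.14948307e+00,  5.28445564e-01,  1.43389187e+00, -1.98650698e-05,
        1.18139235e+00, -1.78501500e-01]), 'qd': array([-0.0011525 , -0.00023876,  0.00148903,  0.00039992,  0.00023305,
        0.00136752]), 'joint_efforts': array([ 7.50502895e-04, -4.40044034e+01, -1.76594174e+01,  6.34429394e-02,
        5.82038832e-02, -1.86368438e-04]), 'eef_pos': array([149.95319921, 606.0132889 , 229.58759078]), 'tcp_rot': array([ 1.21104036e-01,  9.92639245e-01, -1.02358321e-03, -3.06913478e-04]), 'force': array([ 0.09056118, -0.39810224,  0.17141776]), 'torque': array([0.02925858, 0.01835734, 0.028822  ]), 'gripper_force': 0.0, 'opening': 0.9985442901625604}
top {'vertical_fov': 46.457842453035994, 'cx': 283.72373611893113, 'cy': 214.73919276681696, 'extrinsics': array([[ 4.77233884e-03, -9.85252076e-01,  1.71042604e-01,
         4.11889925e+02],
       [-9.99502756e-01, -1.00309642e-02, -2.98935025e-02,
         1.60326600e+01],
       [ 3.11683576e-02, -1.70814892e-01, -9.84810036e-01,
         1.26851549e+03],
       [ 0.00000000e+00,  0.00000000e+00,  0.00000000e+00,
         1.00000000e+00]])}
side {'vertical_fov': 52.96491238890085, 'cx': 279.52299750327194, 'cy': 212.1238548616383, 'extrinsics': array([[ 6.94761798e-01, -5.17411287e-01,  4.99591438e-01,
         4.42587979e+01],
       [-7.19093742e-01, -5.13703466e-01,  4.67988183e-01,
        -5.62763795e+02],
       [ 1.44994854e-02, -6.84393388e-01, -7.28968762e-01,
         9.30166185e+02],
       [ 0.00000000e+00,  0.00000000e+00,  0.00000000e+00,
         1.00000000e+00]])}
```

View pics/top1.png

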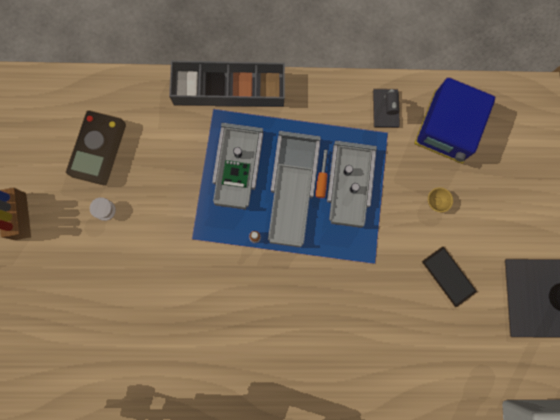

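View pics/side1.png

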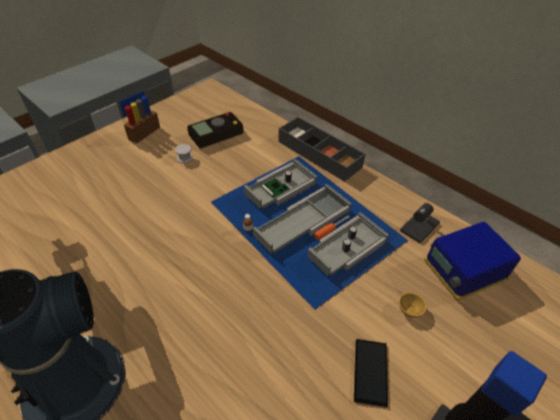

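The top view shows the board tray on the left (lip about (233,205)), the empty tray in the middle, partly out (lip about (289,243)), and the parts tray on the right (lip about (348,224)). The flux bottle is at (255,237) and the driver at (322,180). I'll zoom in for accurate lip corners.

```bash
python3 - <<'E'
import cv2
im=cv2.imread("pics/top1.png")[115:255,195:385]
cv2.imwrite("pics/top1z.png",cv2.resize(im,None,fx=4.2,fy=4.2,interpolation=cv2.INTER_CUBIC))
E
```

```text
(no output)
```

View pics/top1z.png

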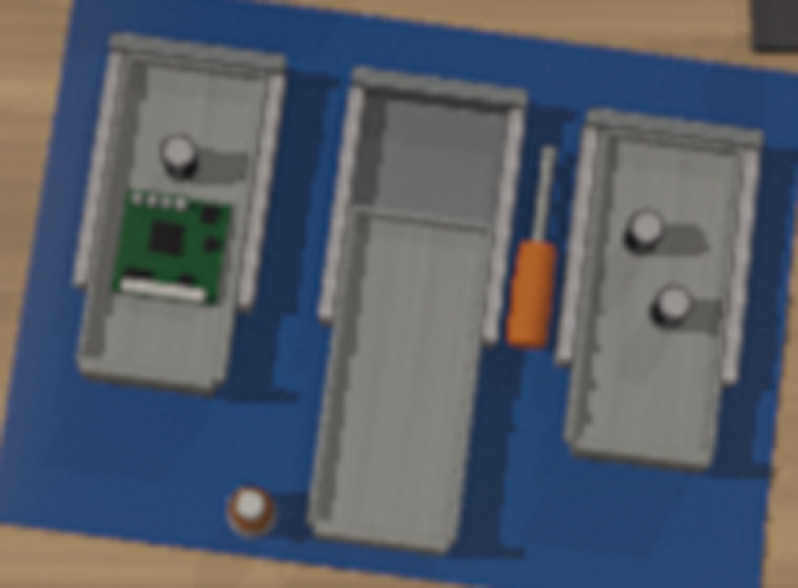

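The crop shows the board lip from about (80,372) to (217,386), the empty lip from about (310,532) to (450,548), and the flux cap at (250,508). Next I'll turn these into positions.

```bash
cat > h.py <<'E'
import numpy as np
from plant import sensors, optics, r
def w(cal,u,v,z):
    f=210/np.tan(np.radians(cal["vertical_fov"]/2));E=cal["extrinsics"]
    d=E[:3,:3]@[(u-cal["cx"])/f,(v-cal["cy"])/f,1];o=E[:3,3]
    return o+d*(z-o[2])/d[2]
E
python3 - <<'E'
from h import *
c=optics.calibration("top")
P={"boardL":(80,372,50),"boardR":(217,386,50),"emptyL":(310,532,50),"emptyR":(450,548,50),"partsL":(568,447,50),"partsR":(712,463,50),
"railLtop":(115,38,40),"railLbot":(80,285,40),"eRt":(520,95,40),"eRb":(490,340,40),"flux":(250,505,55),"board":(175,245,25),"boardfront":(165,302,27)}
for k,(a,b,z) in P.items(): print(k,w(c,195+a/4.2,115+b/4.2,z).round(1))
E
```

```text
boardL [650.4 155.4  50. ]
boardR [642.7  72.9  50. ]
emptyL [554.8  16.1  50. ]
emptyR [545.9 -67.5  50. ]
partsL [ 607.5 -138.8   50. ]
partsR [ 598.6 -225.8   50. ]
railLtop [865.1 140.9  40. ]
railLbot [706.5 158.1  40. ]
eRt [ 831.8 -112.5   40. ]
eRb [675.  -92.9  40. ]
flux [570.   51.9  55. ]
board [736.3 101.7  25. ]
boardfront [699.5 107.   27. ]
```

Call:
{"api": "arm_command", "payload": {
  "series": [
    {"claw": 0,"x": 0.35,"y": -0.576,"z": 0.05,"az": 0.13},
    {"claw": 0,"x": 0.35,"y": -0.576,"z": 0.05,"az": 0.13},
    {"claw": 0,"x": 0.35,"y": -0.576,"z": 0.05,"az": 0.13},
    {"claw": 0,"x": 0.35,"y": -0.576,"z": 0.05,"az": 0.13},
    {"claw": 0,"x": 0.35,"y": -0.576,"z": 0.05,"az": 0.13},
    {"claw": 0,"x": 0.35,"y": -0.576,"z": 0.05,"az": 0.13},
    {"claw": 0,"x": 0.35,"y": -0.576,"z": 0.05,"az": 0.13},
    {"claw": 0,"x": 0.35,"y": -0.576,"z": 0.05,"az": 0.13},
    {"claw": 0,"x": 0.35,"y": -0.576,"z": 0.05,"az": 0.13},
    {"claw": 0,"x": 0.35,"y": -0.576,"z": 0.05,"az": 0.13}
  ]
}}

```text
validation failed for argument at $.se...
```

Call:
{"api": "arm_command", "payload": {
  "series": [
    {"claw": 0,"x": 0,"y": 0,"z": 0},
    {"claw": 0}
  ]
}}

```text
validation failed for argument at $.se...
```

```bash
python3 - <<'E'
from h import *
import cv2
s=sensors.observe();print(s["t"],s["eef_pos"],s["tcp_rot"],s["opening"])
c=optics.calibration("wrist");im=optics.snapshot("wrist");cv2.imwrite("pics/w1.png",cv2.resize(im[:,:,::-1],(800,600)));np.save("w1.npy",c,allow_pickle=True);print(c)
E
```

```text
0.1 [149.95056873 606.08498119 229.66220086] [ 1.21111115e-01  9.92638468e-01 -9.39498623e-04 -2.96439126e-04] 1.0018511392038851
{'vertical_fov': 70.97315060539852, 'cx': 284.29278809194994, 'cy': 205.336720017438, 'extrinsics': array([[ 2.40630913e-01,  9.41970265e-01,  2.34070039e-01,
         8.71362310e+01],
       [ 9.70616113e-01, -2.33265273e-01, -5.90903906e-02,
         6.22540054e+02],
       [-1.06097926e-03,  2.41411126e-01, -9.70422353e-01,
         3.84051287e+02],
       [ 0.00000000e+00,  0.00000000e+00,  0.00000000e+00,
         1.00000000e+00]])}
```

View pics/w1.png

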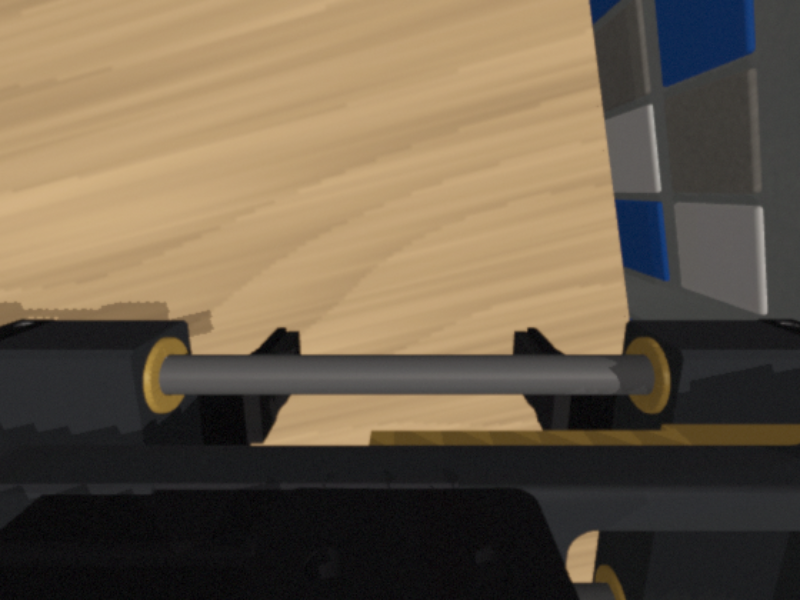

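The picture shows only the bench edge and the fingers, because the move was refused. I'll retry with every key present in each row.

Call:
{"api": "arm_command", "payload": {
  "series": [
    {"claw": 0,"x": 0.35,"y": -0.576,"z": 0.05,"ax": 0,"ay": 0,"az": 0.13},
    {"claw": 0,"x": 0.35,"y": -0.576,"z": 0.05,"ax": 0,"ay": 0,"az": 0.13},
    {"claw": 0,"x": 0.35,"y": -0.576,"z": 0.05,"ax": 0,"ay": 0,"az": 0.13},
    {"claw": 0,"x": 0.35,"y": -0.576,"z": 0.05,"ax": 0,"ay": 0,"az": 0.13},
    {"claw": 0,"x": 0.35,"y": -0.576,"z": 0.05,"ax": 0,"ay": 0,"az": 0.13},
    {"claw": 0,"x": 0.35,"y": -0.576,"z": 0.05,"ax": 0,"ay": 0,"az": 0.13},
    {"claw": 0,"x": 0.35,"y": -0.576,"z": 0.05,"ax": 0,"ay": 0,"az": 0.13},
    {"claw": 0,"x": 0.35,"y": -0.576,"z": 0.05,"ax": 0,"ay": 0,"az": 0.13},
    {"claw": 0,"x": 0.35,"y": -0.576,"z": 0.05,"ax": 0,"ay": 0,"az": 0.13},
    {"claw": 0,"x": 0.35,"y": -0.576,"z": 0.05,"ax": 0,"ay": 0,"az": 0.13}
  ]
}}

```text
t: 1.4
eef_pos: [474.6, 72.1, 276.9]
tcp_rot: [0.057, 0.998, 0.0, 0.0]
force: [0.9, 0.0, -0.2]
opening: 0.02
gripper_force: 0.0
```

Call:
{"api": "arm_command", "payload": {
  "series": [
    {"claw": 0,"x": 0.24,"y": -0.03,"z": 0,"ax": 0,"ay": 0,"az": 0},
    {"claw": 0,"x": 0.24,"y": -0.03,"z": 0,"ax": 0,"ay": 0,"az": 0},
    {"claw": 0,"x": 0.24,"y": -0.03,"z": 0,"ax": 0,"ay": 0,"az": 0},
    {"claw": 0,"x": 0.24,"y": -0.03,"z": 0,"ax": 0,"ay": 0,"az": 0},
    {"claw": 0,"x": 0.24,"y": -0.03,"z": 0,"ax": 0,"ay": 0,"az": 0},
    {"claw": 0,"x": 0.24,"y": -0.03,"z": 0,"ax": 0,"ay": 0,"az": 0}
  ]
}}

```text
t: 2.15
eef_pos: [712.8, 44.2, 275.6]
tcp_rot: [0.056, 0.998, 0.0, -0.002]
force: [0.1, 0.3, 0.3]
opening: 0.002
gripper_force: 0.0
```

```bash
python3 - <<'E'
from h import *
import cv2
s=sensors.observe();print(s["t"],s["eef_pos"],s["tcp_rot"],s["opening"])
c=optics.calibration("wrist");im=optics.snapshot("wrist");cv2.imwrite("pics/w2.png",cv2.resize(im[:,:,::-1],(800,600),interpolation=cv2.INTER_CUBIC));np.save("w2.npy",c,allow_pickle=True);print(c)
E
```

```text
2.15 [712.79677206  44.15524344 275.61181244] [ 5.63655537e-02  9.98409028e-01  1.16092326e-04 -1.52407962e-03] 0.0019467880075126017
{'vertical_fov': 70.97315060539852, 'cx': 284.29278809194994, 'cy': 205.336720017438, 'extrinsics': array([[ 1.12783940e-01,  9.64831519e-01,  2.37444567e-01,
         6.48820430e+02],
       [ 9.93619306e-01, -1.09679042e-01, -2.62903615e-02,
         5.19537856e+01],
       [ 6.76923187e-04,  2.38894637e-01, -9.71045259e-01,
         4.30192538e+02],
       [ 0.00000000e+00,  0.00000000e+00,  0.00000000e+00,
         1.00000000e+00]])}
```

View pics/w2.png

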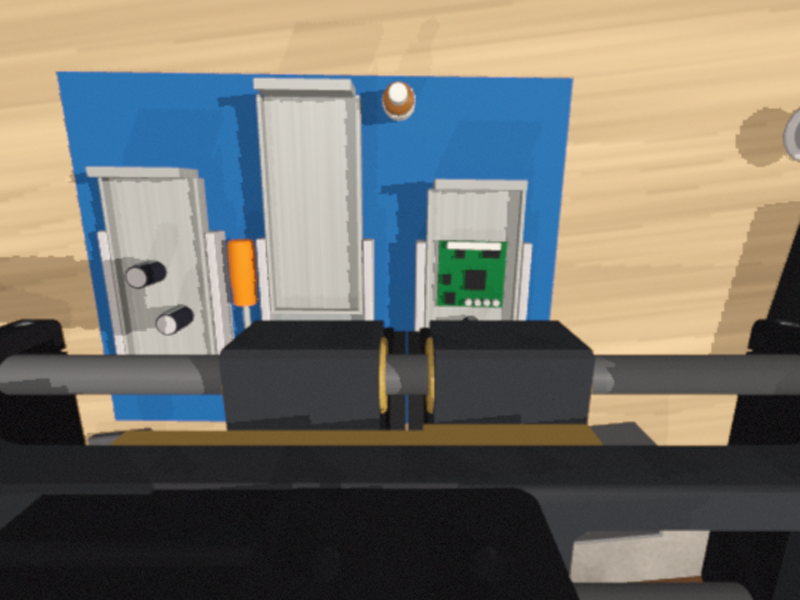

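The wrist view is clear: the board lip's top band spans (435,180)-(526,190), the empty lip's spans (255,80)-(353,90), and the flux cap is at (398,93).

```bash
python3 - <<'E'
from h import *
c=np.load("w2.npy",allow_pickle=True).item()
P={"bLo":(435,180),"bRo":(526,181),"bLi":(436,188),"bRi":(526,189),"eLo":(254,80),"eRo":(351,80),"eLi":(257,89),"eRi":(355,90),"pLo":(88,168),"pRo":(196,169)}
for k,(a,b) in P.items(): print(k,w(c,a*.7,b*.7,50).round(1))
print("flux",w(c,398*.7,93*.7,55).round(1))
for k,a,b in(("boardfront",475,241),):print(k,w(c,a*.7,b*.7,25))
for k,a,b,d,e in(("e",257,89,258,300),("eR",356,90,363,300)):
    A=w(c,a*.7,b*.7,50)if 0 else w(c,(265 if k=="e" else 372)*.7,240*.7,40);B=w(c,(256 if k=="e" else 374)*.7,(240 if 0 else 318)*.7,40);print(k,A,B)
E
```

```text
bLo [643.4  78.2  50. ]
bRo [653.2 157.1  50. ]
bLi [650.3  78.4  50. ]
bRi [660.  156.8  50. ]
eLo [547.  -62.9  50. ]
eRo [556.1  16.8  50. ]
eLi [554.  -61.8  50. ]
eRi [564.   19.1  50. ]
pLo [ 599.5 -219.6   50. ]
pRo [ 610.9 -126.9   50. ]
flux [571.3  54.3  55. ]
boardfront [703.84933891 112.68047349  25.        ]
e [678.94281833 -82.70486649  40.        ] [ 752.25043455 -105.88099859   40.        ]
eR [690.12285103  15.7217449   40.        ] [765.1648483    7.68213336  40.        ]
```

Call:
{"api": "arm_command", "payload": {
  "series": [
    {"claw": 0,"x": -0.191,"y": -0.064,"z": 0,"ax": 0,"ay": 0,"az": 0},
    {"claw": 0,"x": -0.191,"y": -0.064,"z": 0,"ax": 0,"ay": 0,"az": 0},
    {"claw": 0,"x": -0.191,"y": -0.064,"z": 0,"ax": 0,"ay": 0,"az": 0},
    {"claw": 0,"x": -0.191,"y": -0.064,"z": -0.03,"ax": 0,"ay": 0,"az": 0},
    {"claw": 0,"x": -0.191,"y": -0.064,"z": -0.08,"ax": 0,"ay": 0,"az": 0},
    {"claw": 0,"x": -0.191,"y": -0.064,"z": -0.13,"ax": 0,"ay": 0,"az": 0},
    {"claw": 0,"x": -0.191,"y": -0.064,"z": -0.18,"ax": 0,"ay": 0,"az": 0},
    {"claw": 0,"x": -0.191,"y": -0.064,"z": -0.22,"ax": 0,"ay": 0,"az": 0},
    {"claw": 0,"x": -0.191,"y": -0.064,"z": -0.238,"ax": 0,"ay": 0,"az": 0},
    {"claw": 0,"x": -0.191,"y": -0.064,"z": -0.238,"ax": 0,"ay": 0,"az": 0}
  ]
}}

```text
t: 3.45
eef_pos: [521.0, -19.3, 38.6]
tcp_rot: [0.056, 0.998, 0.0, -0.001]
force: [0.6, -1.1, 0.7]
opening: 0.005
gripper_force: 0.0
```

Call:
{"api": "arm_command", "payload": {
  "series": [
    {"claw": 0,"x": 0.01,"y": -0.001,"z": 0,"ax": 0,"ay": 0,"az": 0},
    {"claw": 0,"x": 0.018,"y": -0.002,"z": 0,"ax": 0,"ay": 0,"az": 0},
    {"claw": 0,"x": 0.028,"y": -0.003,"z": 0,"ax": 0,"ay": 0,"az": 0},
    {"claw": 0,"x": 0.038,"y": -0.0045,"z": 0,"ax": 0,"ay": 0,"az": 0},
    {"claw": 0,"x": 0.048,"y": -0.006,"z": 0,"ax": 0,"ay": 0,"az": 0},
    {"claw": 0,"x": 0.058,"y": -0.007,"z": 0,"ax": 0,"ay": 0,"az": 0},
    {"claw": 0,"x": 0.068,"y": -0.008,"z": 0,"ax": 0,"ay": 0,"az": 0},
    {"claw": 0,"x": 0.078,"y": -0.0095,"z": 0,"ax": 0,"ay": 0,"az": 0},
    {"claw": 0,"x": 0.086,"y": -0.0105,"z": 0,"ax": 0,"ay": 0,"az": 0},
    {"claw": 0,"x": 0.09,"y": -0.011,"z": 0,"ax": 0,"ay": 0,"az": 0}
  ]
}}

```text
t: 4.7
eef_pos: [613.5, -31.1, 38.7]
tcp_rot: [0.056, 0.998, -0.0, 0.0]
force: [-2.9, 0.0, 2.1]
opening: 0.003
gripper_force: 1.3
```

Call:
{"api": "arm_command", "payload": {
  "series": [
    {"claw": 0,"x": 0.003,"y": -0.0004,"z": 0,"ax": 0,"ay": 0,"az": 0},
    {"claw": 0,"x": 0.005,"y": -0.0006,"z": 0,"ax": 0,"ay": 0,"az": 0},
    {"claw": 0,"x": 0.006,"y": -0.0007,"z": 0,"ax": 0,"ay": 0,"az": 0}
  ]
}}

```text
t: 5.08
eef_pos: [615.4, -31.3, 38.6]
tcp_rot: [0.056, 0.998, 0.0, -0.004]
force: [-8.2, -1.0, 7.3]
opening: 0.005
gripper_force: 4.4
```

Call:
{"api": "arm_command", "payload": {
  "series": [
    {"claw": 0,"x": 0.002,"y": -0.0002,"z": 0,"ax": 0,"ay": 0,"az": 0},
    {"claw": 0,"x": 0.004,"y": -0.0005,"z": 0,"ax": 0,"ay": 0,"az": 0},
    {"claw": 0,"x": 0.004,"y": -0.0005,"z": 0,"ax": 0,"ay": 0,"az": 0},
    {"claw": 0,"x": 0.004,"y": -0.0005,"z": 0,"ax": 0,"ay": 0,"az": 0}
  ]
}}

```text
t: 5.58
eef_pos: [615.5, -31.2, 38.4]
tcp_rot: [0.056, 0.998, 0.001, -0.008]
force: [-14.1, -0.6, 10.8]
opening: 0.006
gripper_force: 7.1
```

Call:
{"api": "arm_command", "payload": {
  "series": [
    {"claw": 0,"x": -0.025,"y": 0.003,"z": 0,"ax": 0,"ay": 0,"az": 0},
    {"claw": 0,"x": -0.025,"y": 0.003,"z": 0,"ax": 0,"ay": 0,"az": 0},
    {"claw": 0,"x": -0.025,"y": 0.003,"z": 0.06,"ax": 0,"ay": 0,"az": 0},
    {"claw": 0,"x": -0.025,"y": 0.003,"z": 0.12,"ax": 0,"ay": 0,"az": 0},
    {"claw": 0,"x": 0.01,"y": 0.03,"z": 0.17,"ax": 0,"ay": 0,"az": 0},
    {"claw": 0,"x": 0.05,"y": 0.07,"z": 0.2,"ax": 0,"ay": 0,"az": 0},
    {"claw": 0,"x": 0.095,"y": 0.1,"z": 0.2,"ax": 0,"ay": 0,"az": 0},
    {"claw": 0,"x": 0.095,"y": 0.1,"z": 0.2,"ax": 0,"ay": 0,"az": 0},
    {"claw": 0,"x": 0.095,"y": 0.1,"z": 0.2,"ax": 0,"ay": 0,"az": 0}
  ]
}}

```text
t: 6.7
eef_pos: [718.1, 67.8, 238.1]
tcp_rot: [0.056, 0.998, -0.0, -0.0]
force: [0.6, -0.3, -0.1]
opening: 0.005
gripper_force: 0.0
```

```bash
python3 - <<'E'
from h import *
import cv2
s=sensors.observe();print(s["t"],s["eef_pos"],s["tcp_rot"],s["force"])
c=optics.calibration("wrist");im=optics.snapshot("wrist");cv2.imwrite("pics/w3.png",cv2.resize(im[:,:,::-1],(800,600),interpolation=cv2.INTER_CUBIC));np.save("w3.npy",c,allow_pickle=True)
E
```

```text
6.7 [718.0820164   67.78723141 238.09963146] [ 5.60886774e-02  9.98425751e-01 -2.13638577e-04 -1.83169033e-04] [ 0.57188678 -0.25608496 -0.1042263 ]
```

View pics/w3.png

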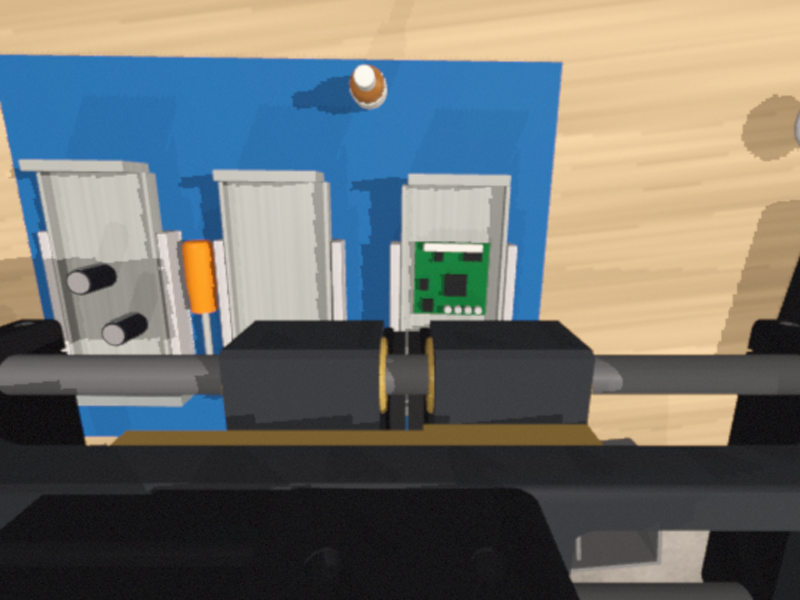

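The empty tray is home, with its lip at (215-323, 172-182), level with the others. The board lip's inner edge runs from (409,185) to (510,186), and the board's front edge is at (455,243).

```bash
python3 - <<'E'
from h import *
c=np.load("w3.npy",allow_pickle=True).item()
for a,b,z in((408,176,50),(510,176,50),(409,185,50),(510,186,50),(455,242,25),(455,242,28),(213,172,50),(322,172,50)): print(a,b,w(c,a*.7,b*.7,z).round(1))
E
```

```text
408 176 [644.3  78.2  50. ]
510 176 [653.3 157.7  50. ]
409 185 [651.2  78.3  50. ]
510 186 [660.9 157.3  50. ]
455 242 [703.5 113.1  25. ]
455 242 [703.  112.7  28. ]
213 172 [624.2 -73.   50. ]
322 172 [633.8  11.7  50. ]
```

Call:
{"api": "arm_command", "payload": {
  "series": [
    {"claw": 0,"x": -0.0405,"y": 0.0475,"z": 0,"ax": 0,"ay": 0,"az": -0.005},
    {"claw": 0,"x": -0.0405,"y": 0.0475,"z": 0,"ax": 0,"ay": 0,"az": -0.005},
    {"claw": 0,"x": -0.0405,"y": 0.0475,"z": -0.05,"ax": 0,"ay": 0,"az": -0.005},
    {"claw": 0,"x": -0.0405,"y": 0.0475,"z": -0.1,"ax": 0,"ay": 0,"az": -0.005},
    {"claw": 0,"x": -0.0405,"y": 0.0475,"z": -0.14,"ax": 0,"ay": 0,"az": -0.005},
    {"claw": 0,"x": -0.0405,"y": 0.0475,"z": -0.16,"ax": 0,"ay": 0,"az": -0.005},
    {"claw": 0,"x": -0.0405,"y": 0.0475,"z": -0.16,"ax": 0,"ay": 0,"az": -0.005}
  ]
}}

```text
t: 7.62
eef_pos: [676.7, 114.4, 77.7]
tcp_rot: [0.059, 0.998, -0.0, -0.001]
force: [-0.9, -0.2, -0.9]
opening: 0.007
gripper_force: 0.0
```

Well placed. Now descending to tip z ≈ 29 mm.

Call:
{"api": "arm_command", "payload": {
  "series": [
    {"claw": 0,"x": 0,"y": 0,"z": -0.02,"ax": 0,"ay": 0,"az": 0},
    {"claw": 0,"x": 0,"y": 0,"z": -0.034,"ax": 0,"ay": 0,"az": 0},
    {"claw": 0,"x": 0,"y": 0,"z": -0.041,"ax": 0,"ay": 0,"az": 0},
    {"claw": 0,"x": 0,"y": 0,"z": -0.041,"ax": 0,"ay": 0,"az": 0}
  ]
}}

```text
t: 8.12
eef_pos: [677.0, 115.4, 37.1]
tcp_rot: [0.059, 0.998, -0.0, -0.001]
force: [-0.8, 0.7, 0.5]
opening: 0.004
gripper_force: 0.0
```

Call:
{"api": "arm_command", "payload": {
  "series": [
    {"claw": 0,"x": -0.004,"y": 0.0005,"z": 0,"ax": 0,"ay": 0,"az": 0},
    {"claw": 0,"x": -0.008,"y": 0.001,"z": 0,"ax": 0,"ay": 0,"az": 0},
    {"claw": 0,"x": -0.012,"y": 0.0015,"z": 0,"ax": 0,"ay": 0,"az": 0},
    {"claw": 0,"x": -0.017,"y": 0.002,"z": 0,"ax": 0,"ay": 0,"az": 0},
    {"claw": 0,"x": -0.022,"y": 0.0026,"z": 0,"ax": 0,"ay": 0,"az": 0},
    {"claw": 0,"x": -0.027,"y": 0.0032,"z": 0,"ax": 0,"ay": 0,"az": 0}
  ]
}}

```text
t: 8.88
eef_pos: [650.9, 118.6, 38.2]
tcp_rot: [0.059, 0.998, 0.0, 0.001]
force: [2.1, 1.0, 0.6]
opening: 0.009
gripper_force: 1.3
```

Call:
{"api": "arm_command", "payload": {
  "series": [
    {"claw": 0,"x": -0.006,"y": 0.0007,"z": 0,"ax": 0,"ay": 0,"az": 0},
    {"claw": 0,"x": -0.013,"y": 0.0016,"z": 0,"ax": 0,"ay": 0,"az": 0},
    {"claw": 0,"x": -0.02,"y": 0.0024,"z": 0,"ax": 0,"ay": 0,"az": 0},
    {"claw": 0,"x": -0.027,"y": 0.0032,"z": 0,"ax": 0,"ay": 0,"az": 0},
    {"claw": 0,"x": -0.034,"y": 0.0041,"z": 0,"ax": 0,"ay": 0,"az": 0},
    {"claw": 0,"x": -0.041,"y": 0.0049,"z": 0,"ax": 0,"ay": 0,"az": 0},
    {"claw": 0,"x": -0.048,"y": 0.0058,"z": 0,"ax": 0,"ay": 0,"az": 0},
    {"claw": 0,"x": -0.055,"y": 0.0066,"z": 0,"ax": 0,"ay": 0,"az": 0},
    {"claw": 0,"x": -0.061,"y": 0.0073,"z": 0,"ax": 0,"ay": 0,"az": 0},
    {"claw": 0,"x": -0.066,"y": 0.0079,"z": 0,"ax": 0,"ay": 0,"az": 0}
  ]
}}

```text
t: 10.12
eef_pos: [583.9, 126.5, 37.7]
tcp_rot: [0.059, 0.998, 0.0, -0.0]
force: [2.8, 0.7, 0.6]
opening: 0.003
gripper_force: 1.3
```

Call:
{"api": "arm_command", "payload": {
  "series": [
    {"claw": 0,"x": -0.005,"y": 0.0006,"z": 0,"ax": 0,"ay": 0,"az": 0},
    {"claw": 0,"x": -0.01,"y": 0.0012,"z": 0,"ax": 0,"ay": 0,"az": 0},
    {"claw": 0,"x": -0.015,"y": 0.0018,"z": 0,"ax": 0,"ay": 0,"az": 0},
    {"claw": 0,"x": -0.019,"y": 0.0023,"z": 0,"ax": 0,"ay": 0,"az": 0},
    {"claw": 0,"x": -0.022,"y": 0.0026,"z": 0,"ax": 0,"ay": 0,"az": 0},
    {"claw": 0,"x": -0.025,"y": 0.003,"z": 0,"ax": 0,"ay": 0,"az": 0},
    {"claw": 0,"x": -0.028,"y": 0.0034,"z": 0,"ax": 0,"ay": 0,"az": 0}
  ]
}}

```text
t: 11.0
eef_pos: [556.2, 129.8, 37.7]
tcp_rot: [0.059, 0.998, -0.0, -0.0]
force: [3.0, 1.0, 0.8]
opening: 0.002
gripper_force: 1.3
```

Call:
{"api": "arm_command", "payload": {
  "series": [
    {"claw": 0,"x": -0.003,"y": 0.0004,"z": 0,"ax": 0,"ay": 0,"az": 0},
    {"claw": 0,"x": -0.006,"y": 0.0007,"z": 0,"ax": 0,"ay": 0,"az": 0},
    {"claw": 0,"x": -0.008,"y": 0.001,"z": 0,"ax": 0,"ay": 0,"az": 0},
    {"claw": 0,"x": -0.008,"y": 0.001,"z": 0,"ax": 0,"ay": 0,"az": 0}
  ]
}}

```text
t: 11.5
eef_pos: [547.7, 130.7, 37.7]
tcp_rot: [0.059, 0.998, -0.0, -0.001]
force: [0.8, 1.2, 0.6]
opening: 0.004
gripper_force: 0.8
```

Call:
{"api": "arm_command", "payload": {
  "series": [
    {"claw": 0,"x": -0.002,"y": 0.0002,"z": 0,"ax": 0,"ay": 0,"az": 0},
    {"claw": 0,"x": -0.004,"y": 0.0005,"z": 0,"ax": 0,"ay": 0,"az": 0},
    {"claw": 0,"x": -0.006,"y": 0.0007,"z": 0,"ax": 0,"ay": 0,"az": 0}
  ]
}}

```text
t: 11.88
eef_pos: [546.3, 130.9, 38.0]
tcp_rot: [0.059, 0.998, -0.0, 0.004]
force: [9.7, -1.6, -7.3]
opening: 0.008
gripper_force: 5.0
```

Call:
{"api": "arm_command", "payload": {
  "series": [
    {"claw": 0,"x": -0.002,"y": 0.0002,"z": 0,"ax": 0,"ay": 0,"az": 0},
    {"claw": 0,"x": -0.004,"y": 0.0005,"z": 0,"ax": 0,"ay": 0,"az": 0},
    {"claw": 0,"x": -0.004,"y": 0.0005,"z": 0,"ax": 0,"ay": 0,"az": 0}
  ]
}}

```text
t: 12.25
eef_pos: [546.3, 130.9, 38.1]
tcp_rot: [0.059, 0.998, 0.0, 0.008]
force: [13.4, -2.7, -10.8]
opening: 0.012
gripper_force: 6.9
```

At the stop (13 N, no further motion). I'll ease off inward, lift and check.

Call:
{"api": "arm_command", "payload": {
  "series": [
    {"claw": 0,"x": 0.01,"y": -0.0012,"z": 0,"ax": 0,"ay": 0,"az": 0},
    {"claw": 0,"x": 0.018,"y": -0.0022,"z": 0,"ax": 0,"ay": 0,"az": 0},
    {"claw": 0,"x": 0.018,"y": -0.0022,"z": 0,"ax": 0,"ay": 0,"az": 0},
    {"claw": 0,"x": 0.018,"y": -0.0022,"z": 0.03,"ax": 0,"ay": 0,"az": 0},
    {"claw": 0,"x": 0.018,"y": -0.0022,"z": 0.09,"ax": 0,"ay": 0,"az": 0},
    {"claw": 0,"x": 0.018,"y": -0.0022,"z": 0.15,"ax": 0,"ay": 0,"az": 0},
    {"claw": 0,"x": 0.08,"y": -0.01,"z": 0.2,"ax": 0,"ay": 0,"az": 0},
    {"claw": 0,"x": 0.14,"y": -0.02,"z": 0.2,"ax": 0,"ay": 0,"az": 0},
    {"claw": 0,"x": 0.16,"y": -0.02,"z": 0.2,"ax": 0,"ay": 0,"az": 0},
    {"claw": 0,"x": 0.16,"y": -0.02,"z": 0.2,"ax": 0,"ay": 0,"az": 0}
  ]
}}

```text
t: 13.5
eef_pos: [699.1, 111.5, 237.0]
tcp_rot: [0.059, 0.998, -0.0, -0.0]
force: [-0.8, -0.6, -0.4]
opening: 0.006
gripper_force: 0.0
```

```bash
python3 - <<'E'
from h import *
import cv2
c=optics.calibration("wrist");im=optics.snapshot("wrist");np.save("w4.npy",c,allow_pickle=True)
a=cv2.resize(im[:230,:,::-1],(740,304),interpolation=cv2.INTER_CUBIC)
s=cv2.resize(optics.snapshot("side")[140:300,190:420,::-1],(426,296),interpolation=cv2.INTER_CUBIC)
o=np.zeros((600,740,3),np.uint8);o[:304]=a;o[304:,:426]=s;cv2.imwrite("pics/end.png",o);print(sensors.observe()["force"])
E
```

```text
[ 0.09580282 -0.11918491  0.82678952]
```

View pics/end.png

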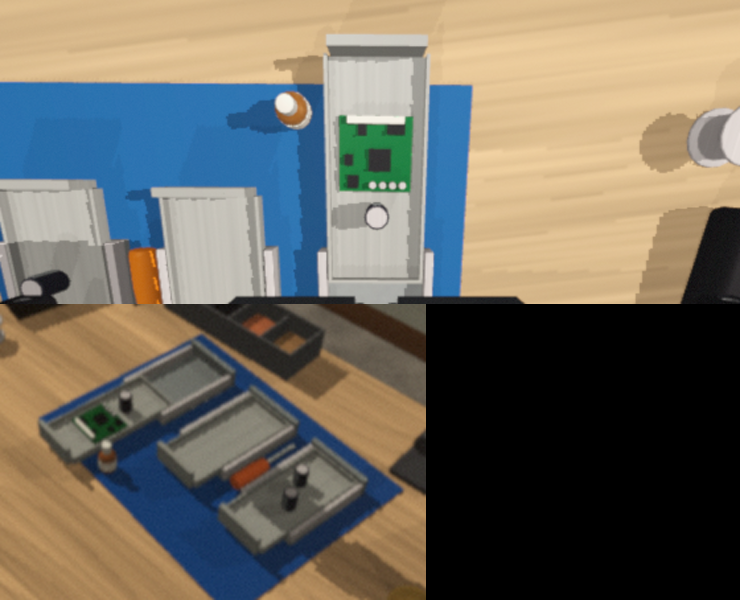

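The board tray is fully out, with its lip at (377,42) in the wrist view. The board lies flat in it, the capacitors stand, and the other two trays are home.

```bash
python3 -c "
from h import *
print(r.job_done())"
```

```text
the job is handed in; nothing more can be done
None
```

The empty tray was pushed home, then the board's tray was drawn out to its stop with a fingertip behind its lip; the last pictures showed the board flat, all capacitors upright and the parts tray home, and the job is handed in (no verdict was returned).

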